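# Right the toppled bottle on the banding wheel and hold the index pin out

## Robot

A 6-joint arm with a two-finger parallel gripper is mounted at the origin on the work surface. World frame = base frame: x ahead of the robot, y to its left, z up, the work surface at z = 0. Lengths are in m, angles in rad, forces in N, time in s.
With the tool pointing down it reaches from about 0.25 to 0.8 m from the base axis. Payload 3.9 kg.
Tool frame: the origin (TCP) lies on the centre line of the jaws, within the pads' length; the fingertips stand 11 mm ahead of it and the grasp point (between the pads) lies 8 mm behind it; z points along the fingers, y is the line along which they close (so a half turn about z gives the same grasp; the last joint's range is limited). The gripper opens to 85 mm and grips with 20 to 120 N. Pads are 22 mm wide; open, the fingers measure 114 mm over their backs; the gripper's body (76 mm by 85 mm) begins 54 mm behind the grasp point. The pads swing forward as they close: fully open they stand 13 mm farther back than shut.
Start: joints at [1.19, 0.26, -0.138, 1.173, 0, 1.571], TCP at [0.195, 0.487, 0.242] pointing down, gripper open.
Joint ranges: [-2.78, 2.78], [-0.83, 1.72], [-1.28, 1.37], [-1.9, 2.12], [-1.57, 1.48], [-3.14, 3.14]. Speed limits (rad/s): [2.57, 2.57, 3.14, 3.14, 3.14, 3.14].

## Interface

Orientations are given as a unit quaternion [w, x, y, z].
In Python, from bench import env gives the robot as it stands. The module is installed in compiled form; this text tells all that it offers.
- The arm moves only by the tool move_arm, never from a script. Its argument "deltas" is a list of rows, each a list of 3 entries, a list of its own where there are three numbers: the finger opening in cm, from 0 to 8.54, then the shift along the tool's x, y, z in normalised numbers (1 is 75 cm), then the turn, a rotation vector about the tool's x, y, z in fractions of the full range, 1 being pi rad. A call has 1 to 5 rows; each row is the pose to reach, as a shift and turn from the pose commanded when the call began, along the tool's axes at that moment; what a row does not reach only later rows make up. A row lasts 1/10 s, in which the tool goes at most 50 mm and 8.59 degrees, less where a joint would pass 70% of its speed; a pose out of reach is approached as far as the arm can. A shift or turn number past 1, either way, is cut back to 1. A call with a gripper value outside its range is refused whole. The fingers move at their own pace and stop on an object; the grip force is fixed at half the most. Time passes only in rows, so rows that repeat a pose let the fingers close. It gives the time, the measured TCP pose, the force, the opening and the grip force at its end, in the units of the state.
- env.observe(): the state, without advancing time (a new reading comes with each control period).
- env.get_image(name): name is "scene" or "side" or "wrist"; returns the picture (480x640x3 uint8, red, green, blue); there is no depth.
- env.camera_params(name): a dict with "intrinsics" (3x3 intrinsics, pixels), "rvec" (rotation vector, rad) and "tvec" (3), from world to camera coordinates, as OpenCV has them; the wrist camera has in their place "T_tool_cam" (4x4, takes a point from camera to tool coordinates, whose origin is the TCP and whose axes are the flange's). Camera axes: x right, y down, z forward; pixel columns grow to the right and rows downward; lengths in m; the calibration is good to about 2 mm. A picture is of the moment at which its call begins: read the wrist's pose just before it. camera_params takes no time and is no camera call.
- env.sign_off(): hands the job in; it is judged then, once.
The state is a dict: "t": time; "q": joint angles; "qd": joint speeds; "joint_torque": joint torques, N m; "tcp_pos": TCP position; "orientation": TCP orientation; "contact_force": force on the tool from outside, world axes, zero at the start; "torque": the same for the moment, N m; "finger_gap": opening from 0.0 (shut) to 1.0 (fully open); "grasp_force": force on a finger pad.
Only numpy, scipy, OpenCV 4.12 (cv2) and the standard library are available. Lean on these libraries where they do the work, as an engineer would, in place of code of your own. Each camera call takes 0.05 s, during which the arm holds its last target. There are 200 camera calls.

## Task

The square clay bottle has toppled on the banding wheel: stand it back upright on its foot in the middle of the wheel and let go of it. Then pull the wheel's sprung index plunger fully up out of its hole by its knob, and finish still gripping the knob and holding it all the way up, so that the potter can turn the wheel. Leave the other things where they are.

Things in the scene. Friction and masses are not known exactly. Their poses are not given: they have to be found in the camera images.
- bottle: Square terracotta bottle, 130 mm tall, 0.25-0.46 kg: body 50 x 50 mm in section up to 88 mm from the foot, shoulder to 100 mm, round neck 24 mm across, top rim 32 mm wide and 6 mm high. Origin: centre of the foot; z from foot to mouth, x and y square to the flat sides. Starts lying on a flat side on the wheel, axis 25 mm above its face, neck within 0.7 rad of straight away from the plunger.
- wheel_centre (a point): Centre of the upper face of the banding wheel, a flat metal disc 260 mm in diameter, 14 mm thick, with engraved rings, its face 70 mm above the table. z up; the plunger stands 118 mm away in the +y direction. The index pin locks the wheel against turning; with the pin out it turns freely.
- stand: The wheel's stand, fixed to the table: a 360 x 360 mm plywood board, 12 mm thick, with a short column that carries the wheel and a bracket for the plunger; a water jar 44 mm across, 64 mm above the table, is fixed on its -x, -y corner. Origin on the table below the wheel's centre; axes as wheel_centre, board edges along x and y.
- plunger_knob (a point): Centre of the black plunger knob: upright cylinder, 24 mm in diameter, 24 mm tall, centre 58 mm above the wheel's face when seated. z up = pulling direction; axes as wheel_centre. Under it, 5 mm lower, is a fixed barrel 20 mm thick, 30 mm high, held by an arm (20 mm wide, top 15 mm below the barrel's top) running out to +y to a post. Free space beside it along x.
- plunger (a joint): Lift of the plunger, m: 0 seated in the wheel's hole, 0.020 fully up at its stop. A spring pushes it down with about 4 N seated and 10 N fully up; it drops back when let go. Its pin is 8 mm thick and reaches 13 mm into the hole.
- cup: Bystander: small terracotta cup, 52 mm across and 45 mm tall, on the +x, -y corner of the board. Origin at the centre of its underside.
- rib: Bystander: small wooden block, 50 x 35 x 12 mm, on the +x, +y corner of the board. Origin at the centre of its underside.
- mallet: Bystander: rubber mallet lying on the table to the robot's right, about 260 mm long, head 62 x 105 x 62 mm. Origin below the handle's middle, on the table.
- mug: Bystander: dark mug with a handle, 76 mm across and 85 mm tall, on the table to the robot's left. Origin at the centre of its underside.
- bowl: Bystander: buff bowl, 120 mm across and 50 mm tall, on the table to the robot's left. Origin at the centre of its underside.
- stamp: Bystander: small turned wooden stamp, 32 mm across and 56 mm tall, standing on the table to the right of the board. Origin at the centre of its underside.
Mind the look-alikes: they are no part of the job. Of the things shaped like the bottle, the terracotta one is meant.

How it is judged:
On the way, in this order (a step that is already met when the one before it is completed fails the run):
1. the bottle stands upright in the middle of the wheel, let go, with the plunger still seated (angle between bottle's own z axis and vertical below 0.1 rad and horizontal distance between bottle and wheel_centre below 0.03 m and z of bottle in the frame of wheel_centre between -0.005 and 0.005 m and contact force between each of the arm, the fingers and bottle below 0.05 N and linear speed of bottle below 0.03 m/s and value of joint plunger below 0.004 m), for 0.3 s.
2. the fingers hold the plunger fully up (value of joint plunger above 0.017 m and contact force between the fingers and plunger above 2 N), for 0.3 s.
At the end, for the whole second after the job is handed in: The bottle stands upright (within 0.1 rad) on its foot on the wheel's face (within 5 mm in height), within 30 mm of the wheel's centre, at rest and untouched by the robot, and the fingers carry the plunger (over 2 N) lifted more than 17 mm of its 20 mm (all of step 2 and angle between bottle's own z axis and vertical below 0.1 rad and horizontal distance between bottle and wheel_centre below 0.03 m and z of bottle in the frame of wheel_centre between -0.005 and 0.005 m and contact force between each of the arm, the fingers and bottle below 0.05 N and linear speed of bottle below 0.03 m/s); the arm keeps its last pose, push and grip.
It fails at once if another thing is moved more than 30 mm (distance of any of cup, rib, mallet, mug, bowl, stamp from where it was at the start of the episode above 0.03 m).
It also fails if it takes over 51 s, if anything falls off the work surface, if the arm or the gripper's body presses on something with over 40 N, if the wrist force passes 120 N, or if a joint passes its speed limit or range.

## Working session

There is one attempt and no reset: what is moved stays moved. The work goes in short steps, Python scripts to look and compute and a tool call to move; the robot and the scene stay as the last step left them, time stands still between calls to the robot, and variables do not carry over. Pictures are saved under pics/ and viewed, at most 10 in all, crops included, and the job is handed in when it is done.

Besides the shell and the picture viewer there is one more tool, called in YAML: its name, and indented under it one key for each argument. move_arm: Moves the arm, as the interface text tells. Its arguments: {"type":"object","properties":{"deltas":{"type":"array","items":{"type":"array"}}},"required":["deltas"]}

```bash
mkdir -p pics; python3 - <<'E'
from bench import env
import cv2,numpy as np
for n in("scene","side"):
    im=env.get_image(n); cv2.imwrite(f"pics/{n}0.png",im[:,:,::-1])
    p=env.camera_params(n); R=cv2.Rodrigues(np.array(p["rvec"]))[0]; print(n,p["intrinsics"],-R.T@np.array(p["tvec"]).ravel(),R[2])
o=env.observe();print(o)
print(env.camera_params("wrist"))
E
```

```text
scene [[472.84267412   0.         320.16875423]
 [  0.         472.84267412 246.2559372 ]
 [  0.           0.           1.        ]] [0.99756055 0.53096031 1.2486293 ] [-0.30207497 -0.39161899 -0.86912904]
side [[450.02476696   0.         317.35373601]
 [  0.         450.02476696 237.21699508]
 [  0.           0.           1.        ]] [0.36386204 0.88212356 0.68367878] [ 0.22402352 -0.8153885  -0.53381181]
{'t': 0.1, 'q': array([ 1.19001038e+00,  2.60634472e-01, -1.39292929e-01,  1.17274112e+00,
        1.80992805e-05,  1.57078132e+00]), 'qd': array([-0.00098826, -0.00046105,  0.00292172,  0.00031606,  0.00016165,
        0.0012775 ]), 'joint_torque': array([ 1.05019233e-03, -4.06508625e+01,  2.54527295e+01,  1.01361133e-02,
       -7.17513728e-06, -6.12288460e-06]), 'tcp_pos': array([0.19487419, 0.48680583, 0.24151969]), 'orientation': array([-1.86044442e-04,  1.89237339e-01,  9.81930931e-01, -9.17467543e-04]), 'contact_force': array([1.46041567, 1.11084073, 0.2983431 ]), 'torque': array([ 0.00228283, -0.01689668,  0.03267661]), 'grasp_force': 0.0, 'finger_gap': 0.9967622102109416}
{'intrinsics': array([[397.64916329,   0.        , 319.95614911],
       [  0.        , 397.64916329, 240.19181043],
       [  0.        ,   0.        ,   1.        ]]), 'T_tool_cam': array([[ 6.12035216e-04, -9.51405055e-01, -3.07941627e-01,
         7.95740281e-02],
       [ 9.99999766e-01,  6.76007266e-04, -1.01063494e-04,
         6.67894711e-05],
       [ 3.04323097e-04, -3.07941494e-01,  9.51405247e-01,
        -1.31104987e-01],
       [ 0.00000000e+00,  0.00000000e+00,  0.00000000e+00,
         1.00000000e+00]])}
```

View pics/scene0.png

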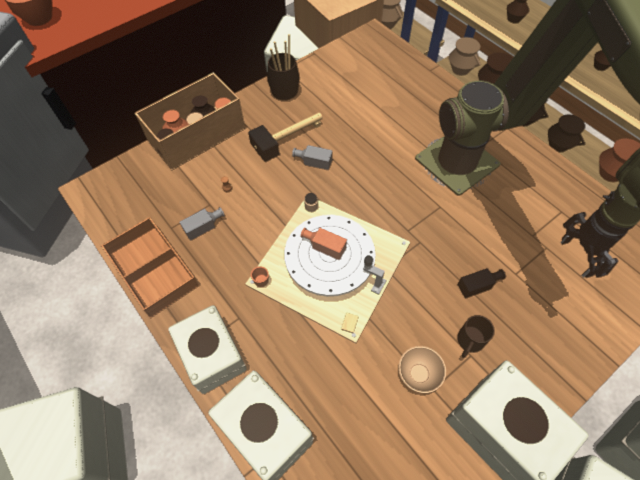

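View pics/side0.png

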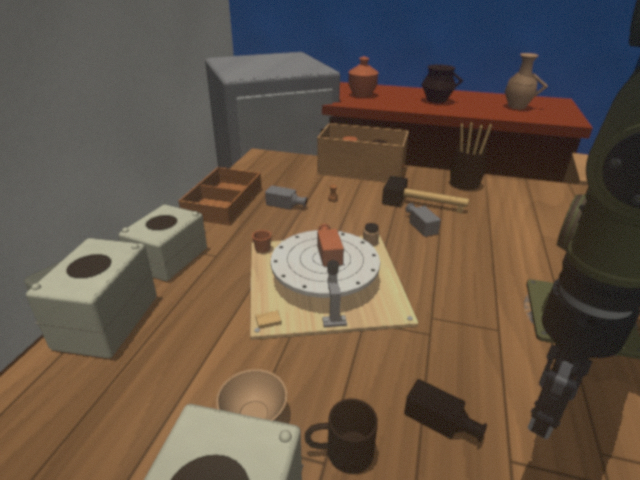

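The scene picture shows four bottle-like things: terracotta on the wheel (327,243), grey (201,222) and (317,157), and dark (481,282). The terracotta one on the wheel fits the description. The side view shows it at (330,245), with the plunger at (333,270). I'll confirm this in an enlarged crop.

```bash
python3 - <<'E'
import cv2,numpy as np
a=cv2.imread("pics/scene0.png")[185:350,240:420]; a=cv2.resize(a,None,fx=3.6,fy=3.6,interpolation=cv2.INTER_CUBIC)
cv2.imwrite("pics/c1.png",a)
a=cv2.imread("pics/side0.png")[210:340,240:420]; a=cv2.resize(a,None,fx=4,fy=4,interpolation=cv2.INTER_CUBIC)
cv2.imwrite("pics/c2.png",a)
E
```

```text
(no output)
```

View pics/c1.png

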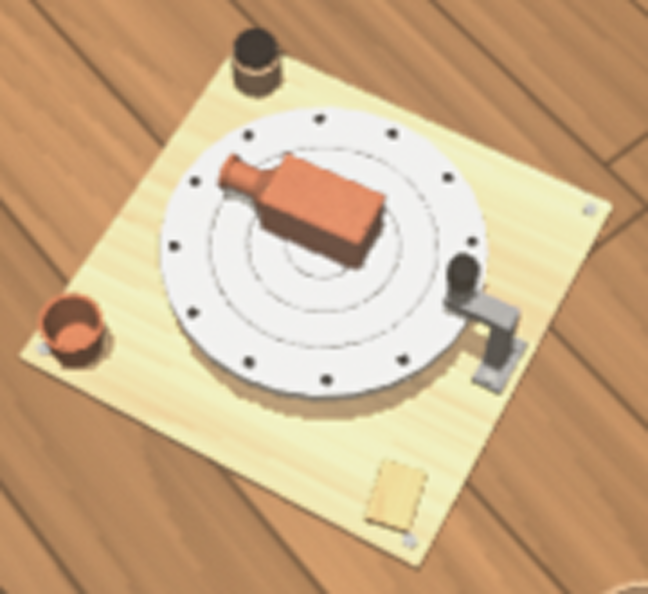

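View pics/c2.png

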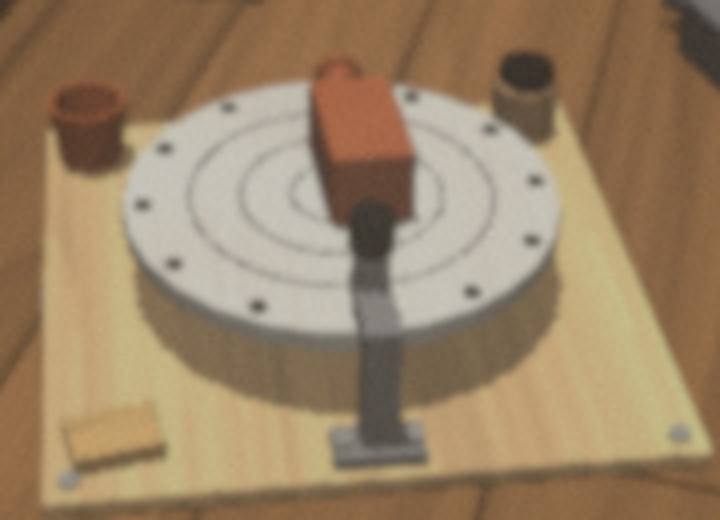

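The crops confirm the terracotta bottle (c1, body around (320,205), neck at (240,175) pointing away from the plunger). The knob is at (463,272) in c1 and (372,230) in c2. Next I'll triangulate these.

```bash
cat > h.py <<'E'
from bench import env
import cv2,numpy as np
def ray(n,uv):
    p=env.camera_params(n);R=cv2.Rodrigues(np.array(p["rvec"]))[0];c=-R.T@np.array(p["tvec"]).ravel()
    d=R.T@np.linalg.inv(np.array(p["intrinsics"]))@np.array([*uv,1.]);return c,d
def onz(n,uv,z):
    c,d=ray(n,uv);return c+d*(z-c[2])/d[2]
def c1(u,v):return (u+.5)/3.6+240-.5,(v+.5)/3.6+185-.5
def c2(u,v):return (u+.5)/4+240-.5,(v+.5)/4+210-.5
E
python3 - <<'E'
from h import *
np.set_printoptions(precision=4,suppress=True)
S=lambda l,z:np.array([onz("scene",c1(*p),z)for p in l]); D=lambda l,z:np.array([onz("side",c2(*p),z)for p in l])
b=S([(22,355),(612,205),(418,567),(283,52)],.012);print("board",b)
print(b[0]/2+b[1]/2, np.linalg.norm(b[0]-b[1])); 
print("board side",D([(45,505),(712,455)],.012))
h=[(320,119),(392,133),(448,177),(472,241),(403,360),(327,380),(249,362),(193,313),(174,245),(195,181),(248,135)]
H=S(h,.07)
f=lambda P:(lambda s:(s[:2]/2,np.sqrt(s[2]+s[:2]@s[:2]/4)))(np.linalg.lstsq(np.c_[P[:,:2],np.ones(len(P))],(P[:,:2]**2).sum(1),rcond=None)[0])
print("wheel scene",f(H))
h=[(229,107),(165,148),(143,204),(174,264),(259,306),(472,291),(532,240),(535,180),(490,129),(412,97)]
print("wheel side",f(D(h,.07)))
print("knob",S([(463,272)],.128),D([(372,230)],.128))
print("bottle top",S([(288,155),(385,197),(358,241),(260,203)],.12),D([(330,163),(413,155),(312,85),(392,78)],.12))
print("rim",S([(232,172)],.095),D([(336,72)],.1))
E
```

```text
board [[ 0.8115 -0.0651  0.012 ]
 [ 0.3473  0.1307  0.012 ]
 [ 0.6786  0.2664  0.012 ]
 [ 0.4645 -0.1654  0.012 ]]
[0.5794 0.0328 0.012 ] 0.5037870092657453
board side [[0.675  0.2635 0.012 ]
 [0.3454 0.1302 0.012 ]]
wheel scene (array([0.5798, 0.0316]), np.float64(0.11800179475750402))
wheel side (array([0.5794, 0.028 ]), np.float64(0.11810226832619167))
knob [[0.5346 0.1405 0.128 ]] [[0.5348 0.1374 0.128 ]]
bottle top [[ 0.569  -0.0254  0.12  ]
 [ 0.5347  0.0512  0.12  ]
 [ 0.5756  0.0679  0.12  ]
 [ 0.6128 -0.005   0.12  ]] [[ 0.5753  0.0714  0.12  ]
 [ 0.5323  0.0505  0.12  ]
 [ 0.6075 -0.0065  0.12  ]
 [ 0.5632 -0.0278  0.12  ]]
rim [[ 0.604  -0.0532  0.095 ]] [[ 0.6058 -0.0574  0.1   ]]
```

```bash
cat >> h.py <<'E'
from scipy.spatial.transform import Rotation as Ro
A=np.array([.403,-.915,0]);A/=np.linalg.norm(A);Z=np.array([0,0,1.]);W=np.array([.5796,.030,.07]);FOOT=np.array([.5545,.0603,.095])
def Rt(th,a=A):
    t=np.radians(th);x=np.cos(t)*a+np.sin(t)*Z;z=-np.cos(t)*Z+np.sin(t)*a
    return np.c_[x,np.cross(z,x),z]
def go(grasp,R):  # grasp point & orientation -> shift cm, turn deg in tool axes
    o=env.observe();q=o["orientation"];R0=Ro.from_quat([*q[1:],q[0]]).as_matrix()
    p=np.array(grasp)+.008*R[:,2]
    r=Ro.from_matrix(R0.T@R).as_rotvec(degrees=True)
    print("t",round(o["t"],2),"tcp",o["tcp_pos"].round(4),"q",o["q"].round(2),"F",o["contact_force"].round(1),"gap",round(o["finger_gap"]*8.54,2),"gf",o["grasp_force"])
    print("shift",((p-o["tcp_pos"])@R0*100).round(2),"turn",r.round(1),"|turn|",np.linalg.norm(r).round(1))
E
python3 - <<'E'
from h import *
go(FOOT+.068*A+Z*.15,Rt(0))
E
```

```text
t 0.1 tcp [0.1949 0.4868 0.2415] q [ 1.19  0.26 -0.14  1.17  0.    1.57] F [1.5 1.1 0.3] gap 8.51 gf 0.0
shift [-54.09 -30.99   0.51] turn [-1.000e-01 -1.000e-01 -1.356e+02] |turn| 135.6
```

Careful with the scale: shifts go in shares of 75 cm and turns go in shares of pi rad. That gives: -30 cm is -0.4, -25 cm is -0.3333, -42.5 degrees is -0.2361.

move_arm:
  deltas:
    - [8.5,[-0.1333,-0.0667,-0.0267],[0,0,-0.0472]]
    - [8.5,[-0.2,-0.1067,-0.04],[0,0,-0.0944]]
    - [8.5,[-0.2667,-0.1467,-0.0533],[0,0,-0.1417]]
    - [8.5,[-0.3333,-0.1867,-0.0533],[0,0,-0.1889]]
    - [8.5,[-0.4,-0.2267,-0.0533],[0,0,-0.2361]]

```text
t: 0.6
tcp_pos: [0.3358, 0.3153, 0.2738]
orientation: [0.0, -0.145, 0.989, -0.0]
contact_force: [0.4, 0.2, 0.2]
finger_gap: 0.995
grasp_force: 0.0
```

```bash
python3 - <<'E'
from h import *
go(FOOT+.068*A+Z*.15,Rt(0))
E
```

```text
t 0.6 tcp [0.3358 0.3153 0.2738] q [ 0.75  0.14 -0.21  1.22 -0.    0.46] F [0.4 0.2 0.2] gap 8.49 gf 0.0
shift [-14.44 -37.46   3.68] turn [ -0.   0. -97.] |turn| 97.0
```

Scaled: -25 cm is -0.3333, -20 cm is -0.2667, -42.5 degrees is -0.2361.

move_arm:
  deltas:
    - [8.5,[-0.0267,-0.0667,0],[0,0,-0.0472]]
    - [8.5,[-0.0533,-0.1333,0],[0,0,-0.0944]]
    - [8.5,[-0.08,-0.2,0],[0,0,-0.1417]]
    - [8.5,[-0.1067,-0.2667,0],[0,0,-0.1889]]
    - [8.5,[-0.1333,-0.3333,0],[0,0,-0.2361]]

```text
t: 1.1
tcp_pos: [0.4695, 0.1458, 0.2734]
orientation: [-0.0, -0.452, 0.892, 0.0]
contact_force: [-0.1, 0.5, -0.5]
finger_gap: 0.995
grasp_force: 0.0
```

```bash
python3 - <<'E'
from h import *
go(FOOT+.068*A+Z*.15,Rt(0))
go(FOOT+.068*A+Z*.15,Rt(-35))
E
```

```text
t 1.1 tcp [0.4695 0.1458 0.2734] q [ 0.3   0.19 -0.15  1.23  0.   -0.64] F [-0.1  0.5 -0.5] gap 8.5 gf 0.0
shift [  5.28 -17.8    3.63] turn [  0.  -0. -60.] |turn| 60.0
t 1.1 tcp [0.4695 0.1458 0.2734] q [ 0.3   0.19 -0.15  1.23  0.   -0.64] F [-0.1  0.5 -0.5] gap 8.5 gf 0.0
shift [  5.05 -17.4    3.49] turn [-18.3 -31.7 -58.1] |turn| 68.6
```

Scaled: -17 cm is -0.2267, -14 cm is -0.1867, -8.5 degrees is -0.0472.

move_arm:
  deltas:
    - [8.5,[0.0133,-0.0467,0],[0,0,-0.0472]]
    - [8.5,[0.0267,-0.0933,0],[0,0,-0.0944]]
    - [8.5,[0.04,-0.14,0],[0,0,-0.1417]]
    - [8.5,[0.0533,-0.1867,0],[0,0,-0.1889]]
    - [8.5,[0.0667,-0.2267,0],[0,0,-0.2361]]

```text
t: 1.6
tcp_pos: [0.5766, 0.0044, 0.273]
orientation: [0.0, 0.745, -0.667, -0.0]
contact_force: [0.7, -0.1, 0.1]
finger_gap: 0.993
grasp_force: 0.0
```

```bash
python3 - <<'E'
from h import *
go(FOOT+.068*A+Z*.11,Rt(-35))
E
```

```text
t 1.6 tcp [0.5766 0.0044 0.273 ] q [ 0.01  0.34  0.06  1.29 -0.   -1.67] F [ 0.7 -0.1  0.1] gap 8.48 gf 0.0
shift [ 0.25 -0.33  7.46] turn [ -5.3 -34.7 -17. ] |turn| 39.0
```

Scaled: 7 cm is 0.0933, 0.25 cm is 0.0033, -34.7 degrees is -0.1928.

move_arm:
  deltas:
    - [8.5,[0,0,0.02],[-0.0061,-0.0389,-0.0189]]
    - [8.5,[0,0,0.04],[-0.0117,-0.0778,-0.0378]]
    - [8.5,[0,-0.0013,0.06],[-0.0178,-0.1167,-0.0567]]
    - [8.5,[0.0013,-0.0027,0.08],[-0.0233,-0.1556,-0.0756]]
    - [8.5,[0.0033,-0.004,0.0933],[-0.0294,-0.1928,-0.0944]]

```text
t: 2.1
tcp_pos: [0.5788, 0.0033, 0.2031]
orientation: [-0.167, 0.798, -0.522, -0.253]
contact_force: [-0.6, -0.2, -0.0]
finger_gap: 0.992
grasp_force: 0.0
```

```bash
python3 - <<'E'
from h import *
go(FOOT+.068*A+Z*.005,Rt(-35))
cv2.imwrite("pics/w1.png",env.get_image("wrist")[:,:,::-1])
E
```

```text
t 2.1 tcp [0.5788 0.0033 0.2031] q [-0.24  0.64  0.22  1.55  0.48 -2.32] F [-0.6 -0.2 -0. ] gap 8.47 gf 0.0
shift [ 6.44 -0.05  8.87] turn [-0.2  0.2 -0.1] |turn| 0.3
```

View pics/w1.png

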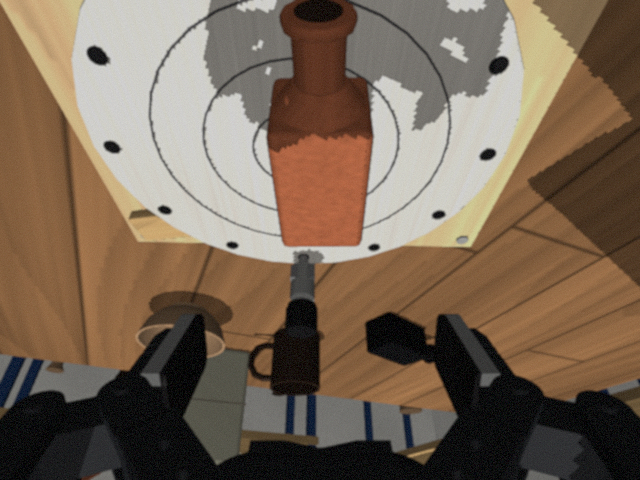

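The wrist view shows the bottle centred between the fingers (body from (283,245) and (362,245) at the foot to (272,137) and (371,137) at the shoulder). A quick check of its pose comes next.

```bash
cat >> h.py <<'E'
def wz(uv,z):
    o=env.observe();q=o["orientation"];R0=Ro.from_quat([*q[1:],q[0]]).as_matrix();p=env.camera_params("wrist");T=p["T_tool_cam"]
    d=R0@T[:3,:3]@np.linalg.inv(p["intrinsics"])@np.array([*uv,1.]);c=o["tcp_pos"]+R0@T[:3,3]
    return c+d*(z-c[2])/d[2]
E
python3 - <<'E'
from h import *
B=np.cross(Z,A)
for uv in [(283,245),(362,245),(272,137),(371,137)]:
    v=wz(uv,.12)-FOOT;print("along",round(v@A,4),"side",round(v@B,4))
E
```

```text
along 0.0152 side 0.0189
along 0.0145 side -0.0274
along 0.0941 side 0.0174
along 0.0937 side -0.0248
```

Scaled: 7.2 cm is 0.096, 6.8 cm is 0.0907.

move_arm:
  deltas:
    - [8.5,[0.0173,0,0.024],[0,0,0]]
    - [8.5,[0.0347,0,0.048],[0,0,0]]
    - [8.5,[0.052,0,0.072],[0,0,0]]
    - [8.5,[0.0653,0,0.0907],[0,0,0]]
    - [8.5,[0.0693,0,0.096],[0,0,0]]

```text
t: 2.65
tcp_pos: [0.5784, 0.003, 0.113]
orientation: [-0.164, 0.797, -0.523, -0.252]
contact_force: [-1.3, 0.7, -0.3]
finger_gap: 0.997
grasp_force: 0.0
```

```bash
python3 - <<'E'
from h import *
go(FOOT+.068*A+Z*.005,Rt(-35))
E
```

```text
t 2.65 tcp [0.5784 0.003  0.113 ] q [-0.24  0.7   0.09  1.36  0.47 -2.32] F [-1.3  0.7 -0.3] gap 8.51 gf 0.0
shift [ 1.23 -0.13  1.52] turn [-0.   0.  -0.3] |turn| 0.3
```

```bash
python3 - <<'E'
from h import *
p=env.camera_params("wrist");T=p["T_tool_cam"];R0=Ro.from_quat([.798,-.522,-.253,-.167]).as_matrix();tc=np.array([.5788,.0033,.2031])
def w(uv,z):
    d=R0@T[:3,:3]@np.linalg.inv(p["intrinsics"])@np.array([*uv,1.]);c=tc+R0@T[:3,3];return c+d*(z-c[2])/d[2]
P=np.array([w(u,.07) for u in [(97,55),(112,147),(165,210),(232,245),(374,247),(438,214),(488,154),(499,65)]])
s=np.linalg.lstsq(np.c_[P[:,:2],np.ones(8)],(P[:,:2]**2).sum(1),rcond=None)[0]
print(s[:2]/2,np.sqrt(s[2]+s[:2]@s[:2]/4)); B=np.cross(Z,A)
for uv in [(283,245),(362,245)]:
    v=w(uv,.12)-FOOT;print("along",round(v@A,4),"side",round(v@B,4))
v=w((320,10),.095)-FOOT;print((v@A,v@B))
E
```

```text
[0.57898476 0.03176074] 0.11788126148226127
along 0.0039 side 0.0219
along 0.0039 side -0.0268
(np.float64(0.12956862336581282), np.float64(-0.001177474574245642))
```

Scaled: 1.5 cm is 0.02, 1.3 cm is 0.0173.

move_arm:
  deltas:
    - [8.5,[0.0093,0,0.012],[0,0,0]]
    - [8.5,[0.0173,0,0.02],[0,0,0]]
    - [8.5,[0.0173,0,0.02],[0,0,0]]
    - [4.5,[0.0173,0,0.02],[0,0,0]]
    - [4.5,[0.0173,0,0.02],[0,0,0]]

```text
t: 3.15
tcp_pos: [0.5809, 0.0007, 0.0957]
orientation: [-0.165, 0.798, -0.523, -0.251]
contact_force: [-0.1, 0.1, 0.2]
finger_gap: 0.681
grasp_force: 0.0
```

move_arm:
  deltas:
    - [4,[0,0,0],[0,0,0]]
    - [4,[0,0,0],[0,0,0]]
    - [4,[0,0,0],[0,0,0]]
    - [4,[0,0,0],[0,0,0]]
    - [4,[0,0,0],[0,0,0]]

```text
t: 3.65
tcp_pos: [0.5807, 0.0005, 0.096]
orientation: [-0.165, 0.798, -0.523, -0.251]
contact_force: [-0.2, -3.0, 6.1]
finger_gap: 0.578
grasp_force: 63.0
```

```bash
sed -i 's/^A=np.array/A=np.array/; s/W=np.array(\[.5796,.030,.07\])/W=np.array([.5794,.0306,.07])/; s/FOOT=np.array(\[.5545,.0603,.095\])/FOOT=np.array([.5545,.0580,.095])/' h.py; python3 - <<'E'
from h import *
go(FOOT+.068*A+Z*.085,Rt(-35))
E
```

```text
t 3.65 tcp [5.807e-01 5.000e-04 9.600e-02] q [-0.24  0.72  0.07  1.32  0.47 -2.32] F [-0.2 -3.   6.1] gap 4.94 gf 63.04820895195007
shift [-4.42  0.07 -6.36] turn [-0.2 -0.1 -0.2] |turn| 0.3
```

Scaled: -6.6 cm is -0.088, -5.4 cm is -0.072.

move_arm:
  deltas:
    - [4,[-0.0107,0,-0.016],[0,0,0]]
    - [4,[-0.024,0,-0.0347],[0,0,0]]
    - [4,[-0.0373,0,-0.0533],[0,0,0]]
    - [4,[-0.0507,0,-0.072],[0,0,0]]
    - [4,[-0.0613,0,-0.088],[0,0,0]]

```text
t: 4.15
tcp_pos: [0.5805, 0.0007, 0.1764]
orientation: [-0.165, 0.798, -0.523, -0.251]
contact_force: [0.2, -0.2, -4.0]
finger_gap: 0.577
grasp_force: 62.8
```

```bash
python3 - <<'E'
from h import *
go(W+.068*Z-.0076*A+Z*.08,Rt(5))
go(W+.068*Z-.0076*A+Z*.08,Rt(55))
E
```

```text
t 4.15 tcp [0.5805 0.0007 0.1764] q [-0.24  0.66  0.18  1.49  0.47 -2.32] F [ 0.2 -0.2 -4. ] gap 4.93 gf 62.7600359916687
shift [-4.78 -1.09 -0.77] turn [-0.1 39.9 -0.2] |turn| 39.9
t 4.15 tcp [0.5805 0.0007 0.1764] q [-0.24  0.66  0.18  1.49  0.47 -2.32] F [ 0.2 -0.2 -4. ] gap 4.93 gf 62.7600359916687
shift [-4.49 -1.09 -1.38] turn [-0.  89.9 -0.3] |turn| 89.9
```

Scaled: -4.8 cm is -0.064, -3.8 cm is -0.0507, 38 degrees is 0.2111.

move_arm:
  deltas:
    - [4,[-0.0107,-0.0027,-0.0053],[0,0.0333,0]]
    - [4,[-0.024,-0.0053,-0.008],[0,0.0778,0]]
    - [4,[-0.0373,-0.008,-0.0107],[0,0.1222,0]]
    - [4,[-0.0507,-0.0107,-0.0107],[0,0.1667,0]]
    - [4,[-0.064,-0.0147,-0.0107],[0,0.2111,0]]

```text
t: 4.65
tcp_pos: [0.5763, 0.0373, 0.2111]
orientation: [0.015, 0.836, -0.548, 0.025]
contact_force: [0.4, 0.6, -4.1]
finger_gap: 0.576
grasp_force: 63.1
```

```bash
python3 - <<'E'
from h import *
go(W+.068*Z-.0076*A+Z*.06,Rt(55))
E
```

```text
t 4.65 tcp [0.5763 0.0373 0.2111] q [ 0.09  0.35 -0.09  1.11 -0.05 -1.89] F [ 0.4  0.6 -4.1] gap 4.92 gf 63.05705666542053
shift [ 0.53 -0.01  1.8 ] turn [ 0.  51.7 -0.4] |turn| 51.7
```

Scaled: 1 cm is 0.0133, 0.8 cm is 0.0107, 40 degrees is 0.2222.

move_arm:
  deltas:
    - [4,[0,0,0.0027],[0,0.0444,0]]
    - [4,[0,0,0.0053],[0,0.0889,0]]
    - [4,[0,0,0.008],[0,0.1333,0]]
    - [4,[0.0013,0,0.0107],[0,0.1778,0]]
    - [4,[0.0027,0,0.0133],[0,0.2222,0]]

```text
t: 5.15
tcp_pos: [0.577, 0.0358, 0.2002]
orientation: [0.201, 0.778, -0.51, 0.308]
contact_force: [-0.5, -0.1, -5.5]
finger_gap: 0.579
grasp_force: 63.2
```

```bash
python3 - <<'E'
from h import *
go(W+.068*Z-.0076*A+Z*.03,Rt(55))
E
```

```text
t 5.15 tcp [0.577  0.0358 0.2002] q [ 0.44  0.38 -0.31  0.9  -0.75 -1.54] F [-0.5 -0.1 -5.5] gap 4.95 gf 63.16499948501587
shift [-2.18 -0.    3.  ] turn [ 0.1 11.8 -0.2] |turn| 11.8
```

Scaled: 3 cm is 0.04, 2.4 cm is 0.032, 11.8 degrees is 0.0656.

move_arm:
  deltas:
    - [4,[-0.008,0,0.0107],[0,0.0222,0]]
    - [4,[-0.016,0,0.0213],[0,0.0444,0]]
    - [4,[-0.024,0,0.032],[0,0.0656,0]]
    - [4,[-0.0293,0,0.04],[0,0.0656,0]]
    - [4,[-0.0293,0,0.04],[0,0.0656,0]]

```text
t: 5.65
tcp_pos: [0.5785, 0.0307, 0.1611]
orientation: [0.253, 0.743, -0.487, 0.383]
contact_force: [0.2, -0.3, -4.5]
finger_gap: 0.58
grasp_force: 63.3
```

```bash
python3 - <<'E'
from h import *
go(W+.068*Z-.0076*A,Rt(55))
a=env.get_image("side")[120:340,230:450,::-1];b=env.get_image("scene")[130:350,240:420,::-1]
a=cv2.resize(a,(600,600),interpolation=cv2.INTER_CUBIC);cv2.imwrite("pics/s2.png",a)
E
```

```text
t 5.65 tcp [0.5785 0.0307 0.1611] q [ 0.5   0.49 -0.39  0.82 -0.95 -1.41] F [ 0.2 -0.3 -4.5] gap 4.95 gf 63.25478196144104
shift [-2.29 -0.08  1.55] turn [ 0.3  0.3 -0. ] |turn| 0.5
```

View pics/s2.png

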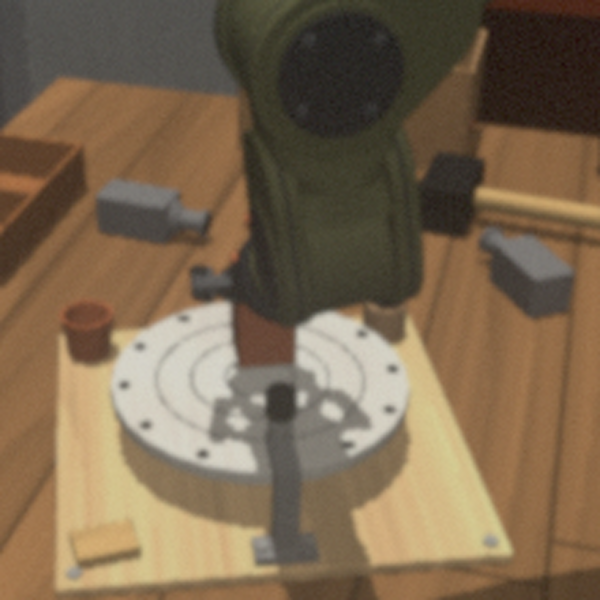

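The crop shows the bottle upright, with its foot at about (265,365) above the wheel's middle. The knob at (280,400) is clear below the wrist. I'll lower it.

Scaled: -1.9 cm is -0.0253, -1.6 cm is -0.0213.

move_arm:
  deltas:
    - [4,[-0.008,0,0.0053],[0,0,0]]
    - [4,[-0.016,0,0.0107],[0,0,0]]
    - [4,[-0.0213,-0.0013,0.0147],[0,0,0]]
    - [4,[-0.0253,-0.0013,0.0173],[0,0,0]]
    - [4,[-0.0253,-0.0013,0.0173],[0,0,0]]

```text
t: 6.25
tcp_pos: [0.58, 0.031, 0.1392]
orientation: [0.253, 0.742, -0.487, 0.385]
contact_force: [0.5, 0.0, -3.4]
finger_gap: 0.58
grasp_force: 63.3
```

```bash
python3 - <<'E'
from h import *
go(W+.068*Z-.0076*A,Rt(55))
E
```

```text
t 6.25 tcp [0.58   0.031  0.1392] q [ 0.5   0.52 -0.41  0.77 -0.95 -1.41] F [ 0.5  0.  -3.4] gap 4.95 gf 63.257213830947876
shift [-0.52  0.07  0.26] turn [ 0.2  0.2 -0.2] |turn| 0.3
```

Scaled: -0.4 cm is -0.0053, -0.3 cm is -0.004.

move_arm:
  deltas:
    - [4,[-0.0013,0,0.0013],[0,0,0]]
    - [4,[-0.0027,0,0.002],[0,0,0]]
    - [4,[-0.004,0,0.0027],[0,0,0]]
    - [4,[-0.0053,0,0.0033],[0,0,0]]
    - [4,[-0.0053,0,0.0033],[0,0,0]]

```text
t: 6.75
tcp_pos: [0.5804, 0.0314, 0.1361]
orientation: [0.252, 0.742, -0.487, 0.386]
contact_force: [-3.3, 0.5, 1.6]
finger_gap: 0.58
grasp_force: 63.9
```

move_arm:
  deltas:
    - [5.4,[0,0,0],[0,0,0]]
    - [5.8,[0,0,0],[0,0,0]]
    - [6.4,[0,0,0],[0,0,0]]
    - [8.5,[0,0,0],[0,0,0]]
    - [8.5,[0,0,0],[0,0,0]]

```text
t: 7.25
tcp_pos: [0.5803, 0.0315, 0.1352]
orientation: [0.252, 0.742, -0.487, 0.385]
contact_force: [-0.4, -0.4, 0.0]
finger_gap: 0.994
grasp_force: 0.0
```

Scaled: -5 cm is -0.0667, -3 cm is -0.04.

move_arm:
  deltas:
    - [8.5,[0,0,0],[0,0,0]]
    - [8.5,[0,0,-0.0067],[0,0,0]]
    - [8.5,[0,0,-0.02],[0,0,0]]
    - [8.5,[0,0,-0.04],[0,0,0]]
    - [8.5,[0,0,-0.0667],[0,0,0]]

```text
t: 7.75
tcp_pos: [0.5633, 0.0689, 0.1641]
orientation: [0.253, 0.742, -0.487, 0.385]
contact_force: [0.2, -0.6, -0.4]
finger_gap: 0.997
grasp_force: 0.0
```

```bash
python3 - <<'E'
from h import *
a=env.get_image("wrist");cv2.imwrite("pics/w3.png",a[:,:,::-1])
# knob pose: tool x toward -y of wheel
wy=np.array([-.378,.926,0]);K=W+.118*wy+.058*Z;print(K)
go(K+Z*.10,Rt(0,-wy))
E
```

```text
[0.534796 0.139868 0.128   ]
t 7.8 tcp [0.564  0.0715 0.1659] q [ 0.58  0.52 -0.33  0.95 -0.94 -1.28] F [0.5 1.8 1.8] gap 8.51 gf 0.0
shift [ 0.14 -0.07 -9.19] turn [ -0.8 -54.8   1.2] |turn| 54.8
```

View pics/w3.png

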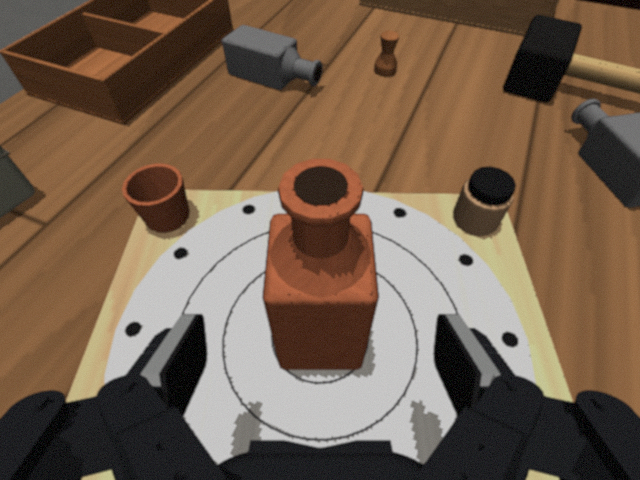

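The bottle stands upright on its foot, near the middle of the rings (foot front edge about (318,367)), and is released. Now I'll back out and reorient over the knob.

Scaled: -9.2 cm is -0.1227, -9 cm is -0.12, -16 degrees is -0.0889.

move_arm:
  deltas:
    - [8.5,[0,0,-0.0267],[0,0,0]]
    - [8.5,[0,0,-0.0667],[0,0,0]]
    - [8.5,[0,0,-0.1067],[0,0,0]]
    - [8.5,[0,0,-0.12],[0,-0.0444,0]]
    - [8.5,[0.0013,0,-0.1227],[0,-0.0889,0]]

```text
t: 8.3
tcp_pos: [0.5343, 0.1407, 0.2176]
orientation: [0.18, 0.791, -0.516, 0.277]
contact_force: [0.5, -0.8, -0.0]
finger_gap: 0.993
grasp_force: 0.0
```

```bash
cat >> h.py <<'E'
wy=np.array([-.378,.926,0]);wy/=np.linalg.norm(wy);K=W+.118*wy+.058*Z
E
python3 - <<'E'
from h import *
go(K+Z*.08,Rt(0,-wy))
E
```

```text
t 8.3 tcp [0.5343 0.1407 0.2176] q [ 0.61  0.4  -0.19  1.14 -0.66 -1.33] F [ 0.5 -0.8 -0. ] gap 8.48 gf 0.0
shift [-1.02 -0.01  1.43] turn [ -0.6 -38.5   1.5] |turn| 38.6
```

Scaled: -38.5 degrees is -0.2139.

move_arm:
  deltas:
    - [8.5,[0,0,0],[-0.0006,-0.0444,0.0017]]
    - [8.5,[0,0,0],[-0.0011,-0.0889,0.0033]]
    - [8.5,[0,0,0],[-0.0022,-0.1333,0.005]]
    - [8.5,[0,0,0],[-0.0028,-0.1778,0.0067]]
    - [8.5,[0,0,0],[-0.0033,-0.2139,0.0083]]

```text
t: 8.8
tcp_pos: [0.5348, 0.1371, 0.2192]
orientation: [-0.001, 0.828, -0.56, 0.002]
contact_force: [-0.9, -0.2, -0.1]
finger_gap: 0.999
grasp_force: 0.0
```

```bash
python3 - <<'E'
from h import *
a=env.get_image("wrist");cv2.imwrite("pics/w4.png",a[:,:,::-1])
go(K+Z*.003,Rt(0,-wy))
T=env.camera_params("wrist")
o=env.observe();q=o["orientation"];R0=Ro.from_quat([*q[1:],q[0]]).as_matrix();X=T["T_tool_cam"]
def pr(P):
    c=np.linalg.inv(X)@np.r_[R0.T@(P-o["tcp_pos"]),1];u=T["intrinsics"]@c[:3];return u[:2]/u[2]
print("knob top pred",pr(K+.012*Z),pr(W))
E
```

```text
t 8.85 tcp [0.5357 0.1345 0.2188] q [ 0.25  0.32 -0.12  1.13 -0.   -1.7 ] F [ 1.1 -3.6  0. ] gap 8.51 gf 0.0
shift [-0.54 -0.09  9.58] turn [-0.1 -0.1 -0.6] |turn| 0.6
knob top pred [317.42123728 266.98013886] [316.23475167  55.97119368]
```

View pics/w4.png

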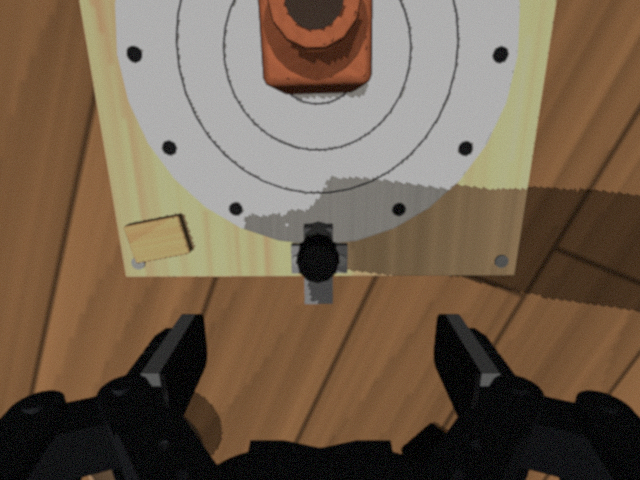

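The wrist view shows the knob top at (318,258), centred between the fingers and within 2 mm of the prediction. The pin's arm runs away from the bottle as expected. I'll descend.

Scaled: 4.5 cm is 0.06, 4 cm is 0.0533.

move_arm:
  deltas:
    - [8.5,[-0.0013,0,0.02],[0,0,0]]
    - [8.5,[-0.0027,0,0.04],[0,0,0]]
    - [8.5,[-0.0027,0,0.0533],[0,0,0]]
    - [8.5,[-0.0027,0,0.06],[0,0,0]]
    - [8.5,[-0.0027,0,0.06],[0,0,0]]

```text
t: 9.35
tcp_pos: [0.5328, 0.1391, 0.1719]
orientation: [0.002, 0.829, -0.56, 0.002]
contact_force: [-0.8, -0.3, 0.2]
finger_gap: 0.997
grasp_force: 0.0
```

```bash
python3 - <<'E'
from h import *
go(K+Z*.003,Rt(0,-wy))
E
```

```text
t 9.35 tcp [0.5328 0.1391 0.1719] q [ 0.26  0.34 -0.21  1.02 -0.01 -1.69] F [-0.8 -0.3  0.2] gap 8.51 gf 0.0
shift [-0.02 -0.23  4.89] turn [ 0.1 -0.3 -0.3] |turn| 0.4
```

Scaled: 4.9 cm is 0.0653, 4.7 cm is 0.0627.

move_arm:
  deltas:
    - [8.5,[0,-0.0013,0.016],[0,0,0]]
    - [8.5,[0,-0.0027,0.032],[0,0,0]]
    - [8.5,[0,-0.0027,0.048],[0,0,0]]
    - [8.5,[0,-0.0027,0.0627],[0,0,0]]
    - [8.5,[0,-0.0027,0.0653],[0,0,0]]

```text
t: 9.85
tcp_pos: [0.534, 0.1391, 0.1216]
orientation: [0.003, 0.829, -0.56, 0.001]
contact_force: [-1.0, 0.2, -0.3]
finger_gap: 0.995
grasp_force: 0.0
```

```bash
python3 - <<'E'
from h import *
go(K+Z*.003,Rt(0,-wy))
E
```

```text
t 9.85 tcp [0.534  0.1391 0.1216] q [ 0.26  0.38 -0.28  0.9  -0.01 -1.69] F [-1.   0.2 -0.3] gap 8.5 gf 0.0
shift [-0.04 -0.1  -0.14] turn [ 0.2 -0.3 -0.3] |turn| 0.5
```

Well placed, so I'll close.

Scaled: -0.1 cm is -0.0013.

move_arm:
  deltas:
    - [4,[0,-0.0013,-0.0013],[0,0,0]]
    - [1.5,[0,-0.0013,-0.0013],[0,0,0]]
    - [1.5,[0,-0.0013,-0.0013],[0,0,0]]
    - [1.5,[0,-0.0013,-0.0013],[0,0,0]]
    - [1.5,[0,-0.0013,-0.0013],[0,0,0]]

```text
t: 10.35
tcp_pos: [0.5357, 0.1396, 0.1256]
orientation: [0.002, 0.829, -0.56, 0.002]
contact_force: [-1.6, -0.4, 4.6]
finger_gap: 0.261
grasp_force: 58.6
```

move_arm:
  deltas:
    - [1.5,[0,0,0],[0,0,0]]
    - [1.5,[0,0,0],[0,0,0]]
    - [1.5,[0,0,0],[0,0,0]]
    - [1.5,[0,0,0],[0,0,0]]

```text
t: 10.75
tcp_pos: [0.5357, 0.1396, 0.1256]
orientation: [0.002, 0.829, -0.56, 0.002]
contact_force: [-2.1, -1.3, 4.7]
finger_gap: 0.258
grasp_force: 58.6
```

Scaled: -1.5 cm is -0.02, -1.2 cm is -0.016.

move_arm:
  deltas:
    - [1.5,[0,0,-0.0053],[0,0,0]]
    - [1.5,[0,0,-0.0107],[0,0,0]]
    - [1.5,[0,0,-0.016],[0,0,0]]
    - [1.5,[0,0,-0.02],[0,0,0]]
    - [1.5,[0,0,-0.02],[0,0,0]]

```text
t: 11.25
tcp_pos: [0.5357, 0.1396, 0.1394]
orientation: [0.002, 0.829, -0.56, 0.002]
contact_force: [0.3, -0.4, -7.9]
finger_gap: 0.258
grasp_force: 59.2
```

Scaled: -0.6 cm is -0.008, -0.4 cm is -0.0053.

move_arm:
  deltas:
    - [1.5,[0,0,-0.0027],[0,0,0]]
    - [1.5,[0,0,-0.0053],[0,0,0]]
    - [1.5,[0,0,-0.008],[0,0,0]]
    - [1.5,[0,0,-0.008],[0,0,0]]
    - [1.5,[0,0,-0.008],[0,0,0]]

```text
t: 11.75
tcp_pos: [0.5357, 0.1396, 0.1454]
orientation: [0.002, 0.829, -0.56, 0.002]
contact_force: [-0.3, -3.4, -10.6]
finger_gap: 0.26
grasp_force: 59.2
```

Scaled: -0.15 cm is -0.002, -0.1 cm is -0.0013.

move_arm:
  deltas:
    - [1.5,[0,0,-0.0013],[0,0,0]]
    - [1.5,[0,0,-0.002],[0,0,0]]
    - [1.5,[0,0,-0.002],[0,0,0]]
    - [1.5,[0,0,-0.002],[0,0,0]]
    - [1.5,[0,0,-0.002],[0,0,0]]

```text
t: 12.25
tcp_pos: [0.5356, 0.1396, 0.1458]
orientation: [0.003, 0.829, -0.56, 0.002]
contact_force: [2.8, -4.0, -25.9]
finger_gap: 0.256
grasp_force: 59.8
```

```bash
python3 - <<'E'
from h import *
a=env.get_image("side")[120:340,230:450,::-1]
cv2.imwrite("pics/s5.png",cv2.resize(a,(600,600),interpolation=cv2.INTER_CUBIC))
w=env.get_image("wrist")[:,:,::-1];cv2.imwrite("pics/w5.png",w)
E
```

```text
(no output)
```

View pics/w5.png

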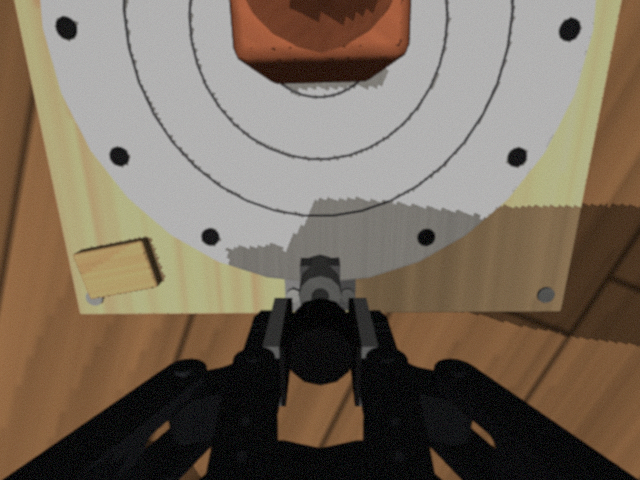

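View pics/s5.png

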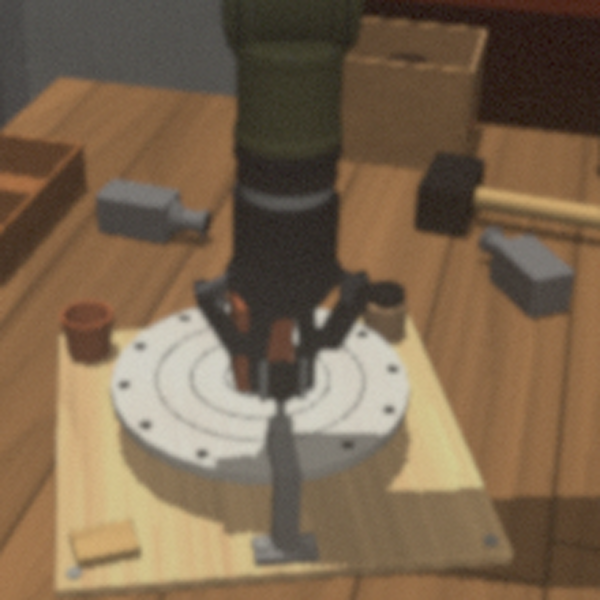

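The knob at (320,340) in the wrist view is gripped with the rod exposed below it. The force jump to 26 N with almost no travel shows it is at the stop. The bottle stands upright in the middle of the wheel. Handing in.

```bash
python3 -c "
from bench import env
print(env.sign_off())"
```

```text
the job is handed in; nothing more can be done
None
```

The bottle is upright and released in the middle of the wheel, the plunger is held up against its stop by its knob, and the job is handed in; no verdict came back.

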